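Register a sealed tray in the hand date coder and stamp it

ROBOT

A 7-joint arm with a two-finger parallel gripper is mounted at the origin on a cart in front of the work surface, level with it; the furniture and walls round the work are solid. World frame = base frame: x ahead of the robot, y to its left, z up, the work surface at z = 0. Lengths are in m, angles in rad, forces in N, time in s.
With the tool pointing down it reaches from about 0.425 to 0.875 m from the base axis. Payload 4.7 kg.
Tool frame: the origin (TCP) lies midway between the tips of the shut fingers; the grasp point (between the pads) lies 19 mm behind it; x points along the fingers, z is the direction in which the jaws open and shut, and the axes are right-handed (so a half turn about x gives the same grasp; the last joint's range is limited). The gripper opens to 85 mm and grips with 20 to 120 N. Pads are 22 mm wide; open, the fingers measure 114 mm over their backs; the gripper's body (76 mm by 85 mm) begins 54 mm behind the grasp point. The pads swing forward as they close: fully open they stand 13 mm farther back than shut.
Start: joints at [1.359, 0.321, -0.07, 1.45, 0.023, 1.371, -0.057], TCP at [0.146, -0.634, 0.231] pointing down, gripper open.
Joint ranges: [-2.86, 2.86], [-0.3, 2.09], [-1.38, 1.24], [0.06, 2.45], [-1.56, 4.7], [0.09, 2.05], [-2.69, 2.69]. Speed limits (rad/s): [2.57, 2.57, 3.14, 3.14, 3.14, 3.14, 3.14].

INTERFACE

Orientations are given as a unit quaternion [w, x, y, z].
In Python, from workcell import env gives the robot as it stands. The module is installed in compiled form; this text tells all that it offers. Calls block until the motion is done:
- env.move_to(position, orientation): joint-space move of the TCP to a pose.
- env.line_to(position, frame=None, v=0.15, force_limit=None): straight line of the TCP; frame=None keeps the orientation; v is the mean speed in m/s. With force_limit (N) it stops when the force on the tool has changed by that much, and returns True; else False.
- env.set_joints(angles): joint-space move.
- env.open() and env.grasp(): open the fingers fully, or close them until they stop; the grip force is fixed at half the most.
- env.sleep(seconds).
- env.inverse_kinematics(position, orientation): joint angles nearest the present ones, or None.
- env.grab_frame(name): name is "side" or "top" or "wrist"; returns a dict with "pixels" (400x640x3 uint8, blue, green, red), "depth" (400x640 float32, m along the optical axis (not along the pixel's ray), 0 where there is no reading), "camera_matrix" (3x3 intrinsics, pixels), "k1" (the pictures are not rectified: a ray, as slopes to the right and down, at radius r is drawn at 1 + k1 r^2 times it, then the intrinsics apply), "camera_from_world" (4x4, takes a point from world to camera coordinates). Camera axes: x right, y down, z forward; pixel columns grow to the right and rows downward; lengths in m; the calibration is good to about 2 mm. A picture is of the moment at which its call begins.
A pose or a line that the arm cannot do raises env.MotionError and nothing moves.
- env.finish_job(): hands the job in, once; it reports no verdict.
Readings, each from a call of its own:
- env.current_time(): time.
- env.current_joint_positions(): joint angles.
- env.current_qd(): joint speeds.
- env.current_joint_efforts(): joint torques, N m.
- env.current_position(): TCP position.
- env.current_orientation(): TCP orientation.
- env.current_contact_force(): force on the tool from outside, world axes, zero at the start.
- env.current_torque(): the same for the moment, N m.
- env.current_opening(): finger opening in m.
Only numpy, scipy, OpenCV 4.12 (cv2) and the standard library are available. Lean on these libraries where they do the work, as an engineer would, in place of code of your own. Each camera call takes 0.05 s, during which the arm holds its last target.

TASK

Date-code the single sealed tray lying in front of the green hand coder: slide it along the belt, without gripping or lifting it, until its long side lies flush along the coder's fence and its end is hard against the end stop. Then press the coder's black palm knob all the way down so that the die prints on the tray's lid, and let the knob spring back up. The die must not touch the tray before it is home, and leave the ink pad and label roll where they are.

Things in the scene. Friction and masses are not known exactly. Their poses are not given: they have to be found in the camera images.
- tray: the loose tray to be coded: sealed food tray, green and brown printed lid, clear fluted sides; 130 (x) by 180 (y) by 39 mm as it collides (its film shows up to 2 mm more), 0.2 to 0.4 kg. Widest at the flange, its top 3 mm; sides taper in below. Origin at the centre of its underside, on the belt; y along its long side, z up. It slides on the belt with 1 to 3 N.
- coder: hand date-coding press, green casting with an aluminium fence, fixed on the belt. Origin at belt level in the corner where the faces of fence and end stop meet; x points through the fence, away from the robot; y runs along the fence, away from the stop; z up. The tray comes in on the side of negative x and positive y.
- tray_home (a point): where the tray's origin is when the tray is home: x = -65, y = 90 mm of the coder frame, at belt level; same axes as the coder, the tray's long side along y.
- fence_end (a point): upper lead-in end of the fence's straight face: x = 0, y = 262 mm of the coder frame, 50 mm above the belt. The face is the plane x = 0 from y = 0 to here; beyond, a 40 mm lip flares away from the robot.
- stop_end (a point): upper free end of the end stop, a steel plate: x = -92, y = 0 mm of the coder frame, 47 mm high. Its face is the plane y = 0 from here to the fence; a flat bracket with a thumb screw lies behind it to y = -40 mm.
- column_top (a point): top of the steel column behind the fence: x = 66, y = 52 mm of the coder frame, 162 mm above the belt. A green arm goes from the column over the tray as far as x = -57 mm, between y = 31 and 73 mm, 91 to 140 mm above the belt.
- plunger: sprung plunger in that arm, moving straight down 24 mm to a firm stop, at x = -36, y = 52 mm of the coder frame. Origin at the centre of the underside of its rubber die (24 by 30 mm), 56 mm above the belt at rest. The die meets the lid after 17 mm and then yields (1.2 N/mm) up to the stop; a print needs over 3 N on the lid for 0.2 s. Knob force: 3 N to start, 7 N at the lid, 17 N at the stop.
- knob_top (a point): centre of the top of the plunger's black mushroom knob (43 mm across, flat top of 20 mm), 146 mm above the die's underside: 202 mm above the belt at rest, 178 mm at the stop. Nothing stands above it.
- ink_pad: flat black ink pad, 65 by 90 by 15 mm, loose on the belt on the far side of the end stop from the tray; to be left alone. Origin at the centre of its underside.
- label_roll: white label roll lying flat, 68 mm across, 40 mm high, loose near the robot's edge of the belt; to be left alone. Origin at the centre of its underside.

How it is judged:
By the outcome, as a careful person would: the job done as asked, in the order asked, and still so for the second after the job is handed in, with the robot touching nothing.
It also fails if it takes over 58 s, if anything falls off the work surface, if the arm or the gripper's body presses on something with over 40 N, if the wrist force passes 120 N, or if a joint passes its speed limit or range.

## Working session

There is one attempt and no reset: what is moved stays moved. The work goes in short steps, each a Python script; the robot and the scene stay as the last script left them, time stands still between calls to the robot, and variables do not carry over. Pictures are saved under pics/ and viewed, and the job is handed in when it is done.

```bash
mkdir -p pics
python3 - <<'E'
from workcell import env
import cv2,numpy as np
for n in ("side","top","wrist"):
    f=env.grab_frame(n); cv2.imwrite(f"pics/{n}0.png",f["pixels"]); np.savez(f"pics/{n}0.npz",**f)
    T=np.linalg.inv(f["camera_from_world"]); print(n,T[:3,3].round(3),T[:3,2].round(3),f["k1"],f["camera_matrix"].round(1).tolist())
print(env.current_time(),env.current_position(),env.current_orientation(),env.current_contact_force())
E
```

```text
side [0.527 0.995 0.51 ] [ 0.04  -0.931 -0.362] -0.10801940137322817 [[483.9, 0.0, 319.8], [0.0, 483.9, 199.3], [0.0, 0.0, 1.0]]
top [0.45  0.088 1.185] [ 0.14  -0.026 -0.99 ] -0.027718349262621657 [[474.2, 0.0, 320.0], [0.0, 474.2, 200.4], [0.0, 0.0, 1.0]]
wrist [ 0.217 -0.617  0.373] [-0.28  -0.063 -0.958] -0.05062890218058632 [[295.3, 0.0, 323.9], [0.0, 295.3, 196.8], [0.0, 0.0, 1.0]]
0.15 [ 0.14541526 -0.63310206  0.23047629] [ 0.55273728  0.44076074  0.55359262 -0.44016666] [ 0.03833303 -0.73456194 -0.85311421]
```

View pics/top0.png

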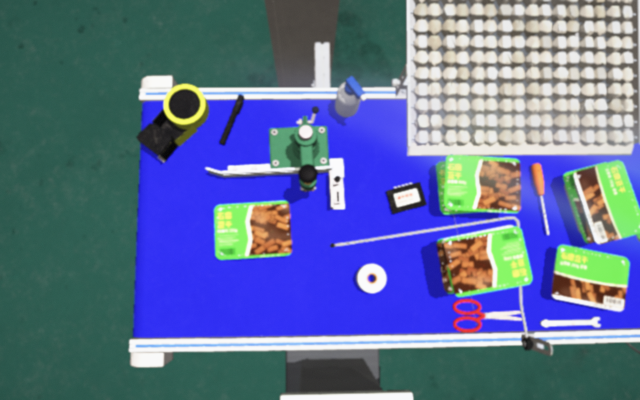

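View pics/side0.png

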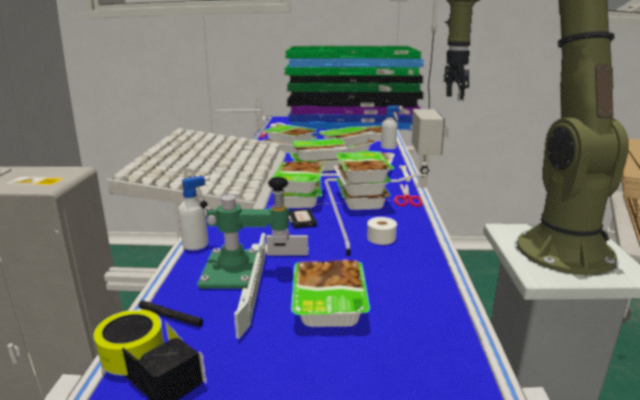

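The top view shows the tray at about (253,230), the coder fence along row 170, the stop at (337,185) and the knob at (308,172). A thin rod crosses from (333,245) to (517,218), so I'll check its height along with the rest.

```bash
cat > h.py <<'E'
import numpy as np,cv2
def load(n): return dict(np.load(f"pics/{n}.npz"))
def und(f,uv):
    return cv2.undistortPoints(np.float64(uv).reshape(-1,1,2),f["camera_matrix"],np.array([float(f["k1"]),0,0,0,0])).reshape(-1,2)
def pz(f,uv,z):
    T=np.linalg.inv(f["camera_from_world"]); s=und(f,uv); d=np.c_[s,np.ones(len(s))]@T[:3,:3].T
    return T[:3,3]+d*((z-T[2,3])/d[:,2])[:,None]
def cloud(f):
    T=np.linalg.inv(f["camera_from_world"]); u,v=np.meshgrid(np.arange(640),np.arange(400))
    s=und(f,np.stack([u,v],-1).reshape(-1,2)); d=f["depth"].reshape(-1,1)
    P=(np.c_[s,np.ones(len(s))]*d)@T[:3,:3].T+T[:3,3]; P[d[:,0]==0]=np.nan
    return P.reshape(400,640,3)
def proj(f,P):
    C=f["camera_from_world"]; r=cv2.Rodrigues(C[:3,:3])[0]
    return cv2.projectPoints(np.float64(P).reshape(-1,1,3),r,C[:3,3],f["camera_matrix"],np.array([float(f["k1"]),0,0,0,0]))[0].reshape(-1,2)
E
python3 - <<'E'
from h import *
f=load("top0"); P=cloud(f)
for u,v in [(253,230),(170,300),(308,172),(304,131),(335,200),(337,165),(230,168),(285,168),(333,245),(400,236),(450,227),(371,278),(405,196)]:
    w=P[v-2:v+3,u-2:u+3].reshape(-1,3); print((u,v),w[np.nanargmax(w[:,2])].round(3))
im=f["pixels"]
cv2.imwrite("pics/topcrop.png",cv2.resize(im[100:300,190:430],None,fx=3,fy=3,interpolation=cv2.INTER_CUBIC))
# tray lid via depth height & green/brown
Z=P[...,2]; print(np.nanmedian(Z[300:330,150:300]))
m=((Z>0.025)&(Z<.06)).astype(np.uint8); m[:, :200]=0; m[:195]=0; m[275:]=0;m[:,305:]=0
c=max(cv2.findContours(m,0,1)[0],key=cv2.contourArea); q=pz(f,c.reshape(-1,2),.04)
r=cv2.minAreaRect((q[:,:2]*1000).astype(np.float32)); print(r)
hsv=cv2.cvtColor(im,cv2.COLOR_BGR2HSV); b=((hsv[...,0]>100)&(hsv[...,0]<135)&(hsv[...,1]>150)).astype(np.uint8)
m=1-b; m[:,:200]=0; m[:190]=0; m[270:]=0;m[:,305:]=0
c=max(cv2.findContours(m,0,1)[0],key=cv2.contourArea); q=pz(f,c.reshape(-1,2),.039)
r=cv2.minAreaRect((q[:,:2]*1000).astype(np.float32)); print(r)
E
```

```text
(253, 230) [0.539 0.218 0.044]
(170, 300) [0.376 0.431 0.004]
(308, 172) [0.652 0.085 0.205]
(304, 131) [0.75  0.099 0.167]
(335, 200) [0.61  0.021 0.022]
(337, 165) [0.708 0.009 0.015]
(230, 168) [0.706 0.278 0.01 ]
(285, 168) [0.686 0.148 0.055]
(333, 245) [0.504 0.025 0.021]
(400, 236) [ 0.529 -0.132  0.028]
(450, 227) [ 0.544 -0.26   0.025]
(371, 278) [ 0.418 -0.07   0.005]
(405, 196) [ 0.627 -0.155  0.018]
0.0003082987173890217
((542.688232421875, 222.53573608398438), (132.94725036621094, 182.0699462890625), 2.9464364051818848)
((542.9425048828125, 222.45321655273438), (136.15443420410156, 184.70193481445312), 2.93803071975708)
```

View pics/topcrop.png

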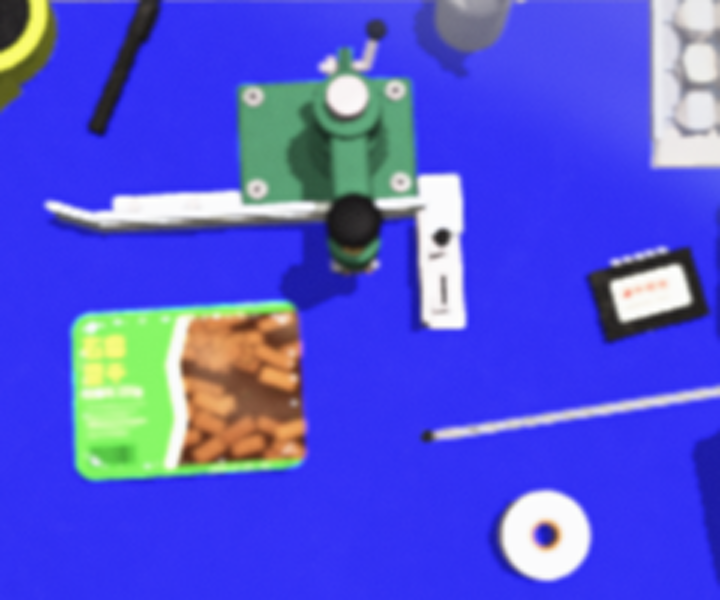

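Run:
```python
from h import *
from workcell import env
from scipy.spatial.transform import Rotation as Ro
q=env.current_orientation(); R=Ro.from_quat(q,scalar_first=True).as_matrix(); print(R.round(3))
T=np.linalg.inv(load("wrist0")["camera_from_world"]); print("cam in tool",(R.T@(T[:3,3]-env.current_position())).round(3))
j=env.current_joint_positions(); print(np.round(j,3))
for name,zdir in [("z=+y",[0,1,0]),("z=-y",[0,-1,0]),("z=+x",[1,0,0]),("z=-x",[-1,0,0])]:
    x=np.array([0,0,-1.]);z=np.array(zdir,float);y=np.cross(z,x)
    o=Ro.from_matrix(np.c_[x,y,z]).as_quat(scalar_first=True)
    for p in [(.5,.16,.3),(.43,.22,.1),(.43,.22,.005),(.53,.13,.005),(.61,.33,.005),(.61,.25,.005),(.65,.085,.178)]:
        s=env.inverse_kinematics(p,o); print(name,y,p,None if s is None else np.round(s,2))
```

```text
[[-0.     0.975  0.224]
 [ 0.001  0.224 -0.975]
 [-1.    -0.    -0.001]]
cam in tool [-0.142  0.074  0.   ]
[ 1.359  0.322 -0.07   1.451  0.023  1.371 -0.057]
z=+y [-1.  0.  0.] (0.5, 0.16, 0.3) [ 0.23  0.06 -0.61  1.63  0.03  1.46  1.19]
z=+y [-1.  0.  0.] (0.43, 0.22, 0.1) [ 0.41  0.18 -1.    1.98  0.17  1.07  0.91]
z=+y [-1.  0.  0.] (0.43, 0.22, 0.005) [ 0.32  0.36 -0.94  2.06  0.38  0.9   0.74]
z=+y [-1.  0.  0.] (0.53, 0.13, 0.005) [ 0.43  0.47 -0.85  1.91  0.43  0.95  0.95]
z=+y [-1.  0.  0.] (0.61, 0.33, 0.005) [ 0.15  0.86 -1.02  1.52  0.76  1.2   0.57]
z=+y [-1.  0.  0.] (0.61, 0.25, 0.005) [ 0.21  0.71 -0.87  1.62  0.6   1.1   0.74]
z=+y [-1.  0.  0.] (0.65, 0.085, 0.178) [ 0.57  0.58 -1.05  1.48  0.5   1.38  1.06]
z=-y [1. 0. 0.] (0.5, 0.16, 0.3) [ 0.6   0.1  -1.01  1.62  0.09  1.47 -1.99]
z=-y [1. 0. 0.] (0.43, 0.22, 0.1) [-0.64  0.08  0.12  2.02 -0.01  1.05 -2.09]
z=-y [1. 0. 0.] (0.43, 0.22, 0.005) [ 0.31  0.36 -0.93  2.06  0.37  0.9  -2.39]
z=-y [1. 0. 0.] (0.53, 0.13, 0.005) [ 0.36  0.44 -0.76  1.91  0.37  0.93 -2.15]
z=-y [1. 0. 0.] (0.61, 0.33, 0.005) [ 0.09  0.8  
[... 606 characters left out ...]
 [-0.  1.  0.] (0.61, 0.25, 0.005) [ 0.19  0.7  -0.85  1.62  0.57  1.09 -0.81]
z=+x [-0.  1.  0.] (0.65, 0.085, 0.178) [ 0.59  0.59 -1.09  1.48  0.53  1.39 -0.52]
z=-x [-0. -1. -0.] (0.5, 0.16, 0.3) None
z=-x [-0. -1. -0.] (0.43, 0.22, 0.1) [ 0.56  0.24 -1.17  1.98  0.25  1.08  2.42]
z=-x [-0. -1. -0.] (0.43, 0.22, 0.005) [ 0.5   0.49 -1.17  2.05  0.55  0.96  2.18]
z=-x [-0. -1. -0.] (0.53, 0.13, 0.005) [ 0.66  0.66 -1.18  1.91  0.71  1.07  2.33]
z=-x [-0. -1. -0.] (0.61, 0.33, 0.005) [ 0.22  0.97 -1.19  1.52  0.92  1.29  2.06]
z=-x [-0. -1. -0.] (0.61, 0.25, 0.005) [ 0.37  0.91 -1.19  1.61  0.88  1.24  2.16]
z=-x [-0. -1. -0.] (0.65, 0.085, 0.178) [ 0.63  0.65 -1.18  1.48  0.6   1.42  2.57]
```

Run:
```python
from h import *
from workcell import env
from scipy.spatial.transform import Rotation as Ro
P=cloud(load("top0")); 
for a in np.arange(-.7,.4,.1):
    m=(P[...,1]>a)&(P[...,1]<a+.1)&(P[...,0]<.72)&(P[...,0]>0.1)&(P[...,2]<.6)
    print(round(a,1), np.nanmax(P[...,2][m]).round(3) if m.any() else None)
x=np.array([0,0,-1.]);z=np.array([0,1.,0]);y=np.cross(z,x)
o=Ro.from_matrix(np.c_[x,y,z]).as_quat(scalar_first=True)
s=env.inverse_kinematics((.5,.16,.33),o); print(s)
```

```text
-0.7 0.085
-0.6 0.085
-0.5 0.152
-0.4 0.124
-0.3 0.126
-0.2 0.029
-0.1 0.05
-0.0 0.206
0.1 0.203
0.2 0.057
0.3 0.058
[ 0.10054337  0.04475414 -0.47516346  1.58303915  0.02049663  1.51876268
  1.19551747]
```

Run:
```python
from h import *
from workcell import env
from scipy.spatial.transform import Rotation as Ro
x=np.array([0,0,-1.]);z=np.array([0,1.,0]);y=np.cross(z,x)
o=Ro.from_matrix(np.c_[x,y,z]).as_quat(scalar_first=True)
env.move_to((.5,.16,.33),o)
f=env.grab_frame("wrist"); np.savez("pics/wrist1.npz",**f); cv2.imwrite("pics/wrist1.png",f["pixels"])
print(env.current_time(),env.current_position(),env.current_contact_force())
```

```text
3.2667 [0.50033611 0.1590896  0.32982115] [ 0.50844569 -0.18710968  0.80571675]
```

View pics/wrist1.png

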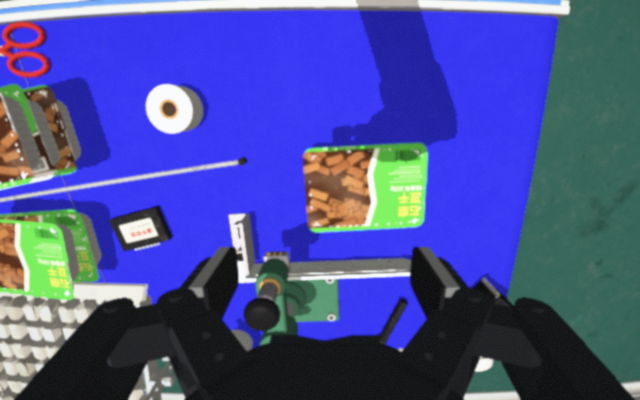

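The wrist view is turned half round. It shows the tray at (365,188), the fence face along rows 263–278, the stop at (240,245), the knob at (262,313) and the roll at (174,108). I'll enlarge the fence and stop in both views.

Run:
```python
from h import *
a=load("wrist1")["pixels"][200:340,215:425]; cv2.imwrite("pics/w1c.png",cv2.resize(a,None,fx=3.8,fy=3.8,interpolation=cv2.INTER_CUBIC))
a=load("top0")["pixels"][115:225,195:355]; cv2.imwrite("pics/t0c.png",cv2.resize(a,None,fx=5,fy=5,interpolation=cv2.INTER_CUBIC))
```

```text
(no output)
```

View pics/w1c.png

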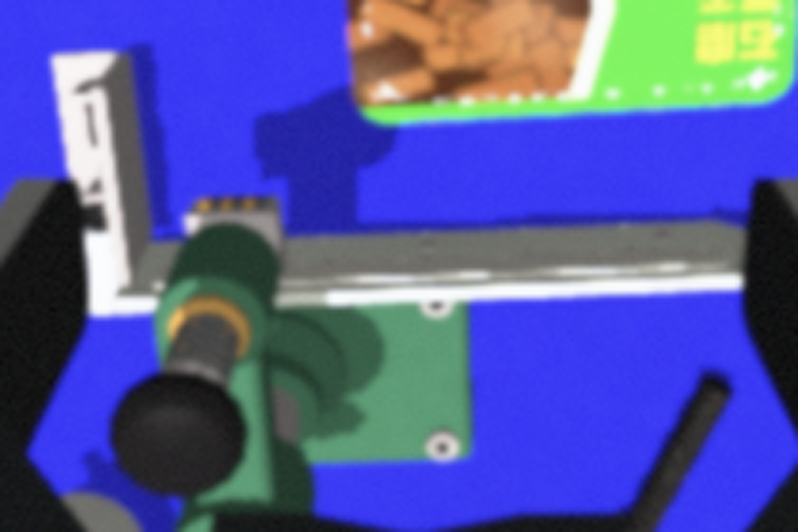

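View pics/t0c.png

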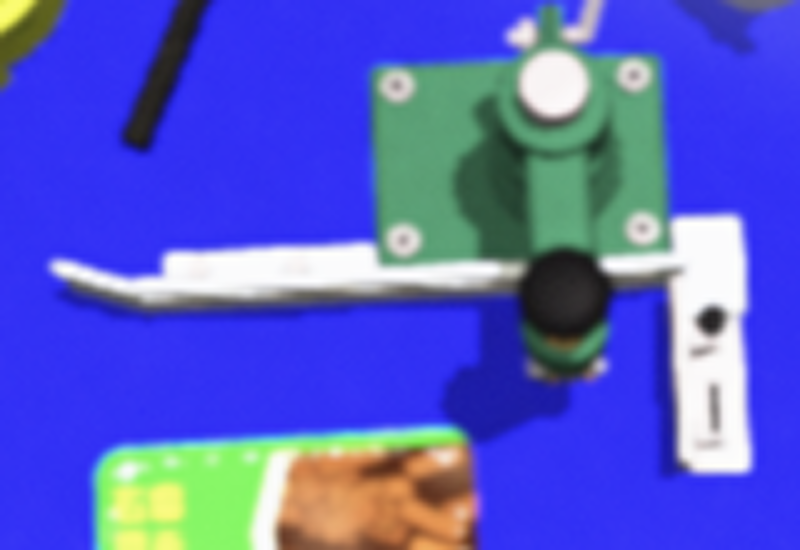

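Run:
```python
from h import *
t=load("top0");w=load("wrist1")
def blue(f):
    h=cv2.cvtColor(f["pixels"],cv2.COLOR_BGR2HSV); return ((h[...,0]>105)&(h[...,0]<135)&(h[...,1]>130))
def fit(p):
    l=cv2.fitLine((p[:,:2]*1000).astype(np.float32),cv2.DIST_HUBER,0,.01,.01).ravel(); d=l[:2]*np.sign(l[1]); 
    n=np.array([d[1],-d[0]]); r=(p[:,:2]*1000-l[2:])@n
    print("  dir ang(from +y)",np.degrees(np.arctan2(-d[0],d[1])).round(2),"x at y=.15:",(l[2]+(150-l[3])*d[0]/d[1]).round(1),"rms",r.std().round(2)); return l
# wrist base edge: last blue pixel going down above fence
b=blue(w); pts=[]
for u in range(292,402):
    v=250
    while v<290 and b[v,u]: v+=1
    pts.append((u,v-.5))
print("wrist base",pts[0],pts[-1]); fit(pz(w,pts,0.0))
# wrist far top edge (fence thickness) : grey->white by brightness
g=cv2.GaussianBlur(cv2.cvtColor(w["pixels"],cv2.COLOR_BGR2GRAY),(3,3),0).astype(float); pts=[]
for u in range(300,402):
    c=g[264:282,u]; pts.append((u,264+np.argmax(np.diff(c))+.5))
print("wrist top",pts[0],pts[50],pts[-1]); fit(pz(w,pts,0.05))
bt=blue(t); pts=[]; pt2=[]
gt=cv2.cvtColor(t["pixels"],cv2.COLOR_BGR2GRAY).astype(float)
for u in range(230,296):
    v=190
    while not (~bt[v,u]): v-=1
    pts.append((u,v+.5)); c=gt[160:v+1,u]; pt2.append((u,160+np.argmin(np.diff(c))+.5))
print("top base",pts[0],pts[-1]); fit(pz(t,pts,0.0)); print("top topedge",pt2[0],pt2[-1]); fit(pz(t,pt2,.05))
print("col",pz(t,[(305.6,132)],.162), "knob t",pz(t,[(308.2,173.6)],.195),"knob w",pz(w,[(261.8,314.5)],.195))
# stop: wrist crop upper face edge line (108,80)->(130,290), base (128,60)... 
s=lambda x,y:(x/3.8+215,y/3.8+200)
print("stop top w",pz(w,[s(108,82),s(130,285)],.047),"stop base w",pz(w,[s(132,55),s(150,235)],0))
print("stop top t",pz(t,[(195+687/5,115+462/5),(195+672/5,115+270/5)],.047))
# roll & pad distances, tray in wrist
m=(~b).astype(np.uint8); m[:135]=0;m[240:]=0;m[:,:290]=0;m[:,440:]=0
c=max(cv2.findContours(m,0,1)[0],key=cv2.contourArea); q=pz(w,c.reshape(-1,2),.039)
r=cv2.minAreaRect((q[:,:2]*1000).astype(np.float32)); print("tray w",r); print(cv2.boxPoints(r).round(1).tolist())
```

```text
wrist base (292, 261.5) (401, 257.5)
  dir ang(from +y) 2.39 x at y=.15: 688.3 rms 0.57
wrist top (300, np.float64(276.5)) (350, np.float64(274.5)) (401, np.float64(271.5))
  dir ang(from +y) 5.03 x at y=.15: 687.0 rms 4.49
top base (230, 176.5) (295, 173.5)
  dir ang(from +y) 2.36 x at y=.15: 686.7 rms 0.72
top topedge (230, np.float64(172.5)) (295, np.float64(169.5))
  dir ang(from +y) 2.12 x at y=.15: 682.7 rms 2.25
col [[0.74896526 0.0915494  0.162     ]] knob t [[0.64806466 0.08682933 0.195     ]] knob w [[0.64909319 0.08822202 0.195     ]]
stop top w [[0.59483528 0.03350749 0.047     ]
 [0.6889009  0.03509541 0.047     ]] stop base w [[6.00218110e-01 3.15752730e-02 5.55111512e-17]
 [6.90647985e-01 3.31128678e-02 0.00000000e+00]]
stop top t [[0.59373389 0.02894235 0.047     ]
 [0.68858979 0.03458212 0.047     ]]
tray w ((544.7254028320312, 221.39981079101562), (135.3312530517578, 185.60728454589844), 2.928767442703247)
[[472.3999938964844, 310.6000061035156], [481.8999938964844, 125.30000305175781], [617.0, 132.1999969482422], [607.5999755859375, 317.5]]
```

Both views agree. The fence yaw is about 2.4° and the coder origin is near (0.689, 0.036), so home is near (0.621, 0.123). The knob and column points put x about 4 mm nearer, so I'll let contact force decide where the tray is home. First comes the two-finger push toward the fence, on the tray's long side.

```bash
cat >> h.py <<'E'
from scipy.spatial.transform import Rotation as Ro
YAW=np.radians(2.4); O=np.array([.689,.0355]); RR=np.array([[np.cos(YAW),-np.sin(YAW)],[np.sin(YAW),np.cos(YAW)]])
def W(x,y,z): return np.r_[O+RR@np.array([x,y])/1000,z/1000]
def L(p): return np.r_[RR.T@(np.array(p)[:2]-O),p[2]]*1000
def ori(ax):  # jaws along coder axis
    z=np.r_[RR[:,1 if ax=='y' else 0],0]; x=np.array([0,0,-1.]); return Ro.from_matrix(np.c_[x,np.cross(z,x),z]).as_quat(scalar_first=True)
def snap(env,n,name):
    f=env.grab_frame(n); np.savez(f"pics/{name}.npz",**f); cv2.imwrite(f"pics/{name}.png",f["pixels"]); return f
E
python3 - <<'E'
from h import *
from workcell import env
env.move_to(W(-242,192,120),ori('y'))
env.line_to(W(-242,192,5),v=.12)
print(env.current_time(),L(env.current_position()),env.current_contact_force().round(2))
hit=env.line_to(W(-130,192,5),v=.05,force_limit=8)
print(hit,env.current_time(),L(env.current_position()).round(1),env.current_contact_force().round(2))
snap(env,"top","top2");snap(env,"side","side2")
E
```

```text
5.275 [-241.27112035  192.32281563    5.73254018] [-0.2   0.12 -0.46]
True 7.1083 [-140.1  191.7    4.1] [-0.18 -0.33  0.37]
```

View pics/side2.png

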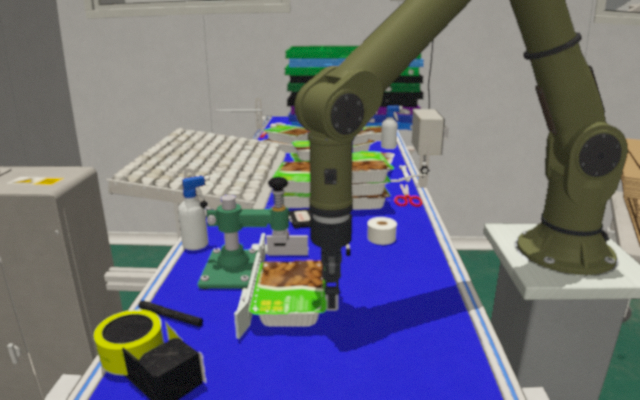

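View pics/top2.png

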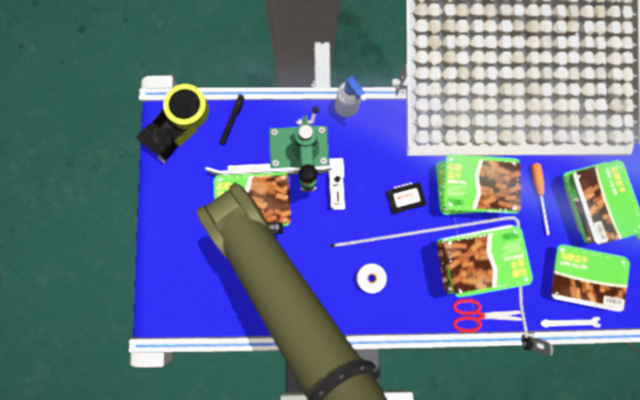

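The push stopped on force at x = −140.1 mm (−141 expected), and the side view shows the tray against the fence at about (290,290). Next I'll push its end toward the stop.

Run:
```python
from h import *
from workcell import env
env.line_to(W(-175,195,5),v=.15)
env.line_to(W(-175,195,140),v=.25)
env.move_to(W(-70,325,110),ori('x'))
env.line_to(W(-70,325,5),v=.15)
print(env.current_time(),L(env.current_position()).round(1),env.current_contact_force().round(2))
snap(env,"top","top3")
```

```text
10.625 [-69.2 325.5   6.2] [0.78 0.65 0.03]
```

View pics/top3.png

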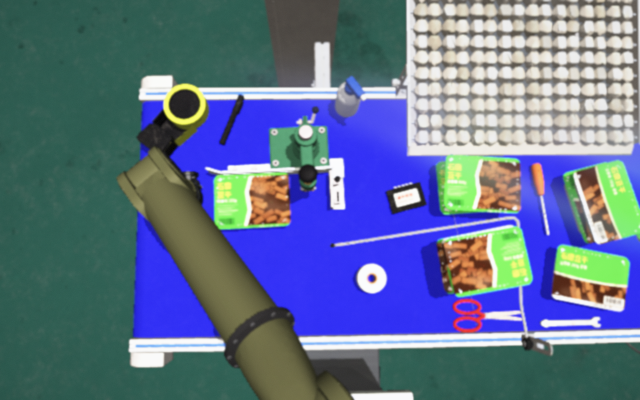

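The tray stands against the fence at (215–291, 172–229) and the gripper is beyond its left end. Now the push toward the stop.

Run:
```python
from h import *
from workcell import env
hit=env.line_to(W(-70,180,5),v=.05,force_limit=9)
print(hit,env.current_time(),L(env.current_position()).round(1),env.current_contact_force().round(2))
snap(env,"top","top4");snap(env,"side","side4")
```

```text
True 13.0917 [-70.8 192.    4.9] [0.15 1.65 1.39]
```

View pics/top4.png

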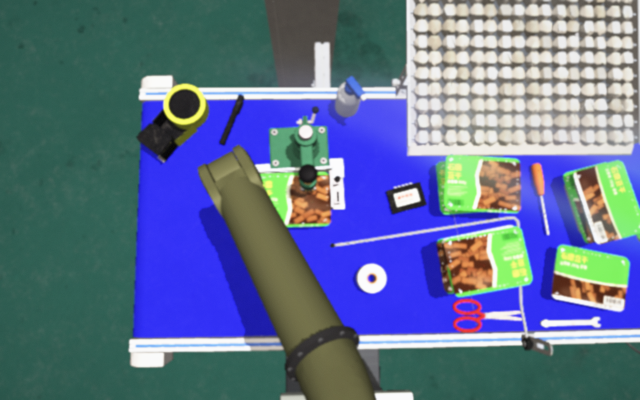

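View pics/side4.png

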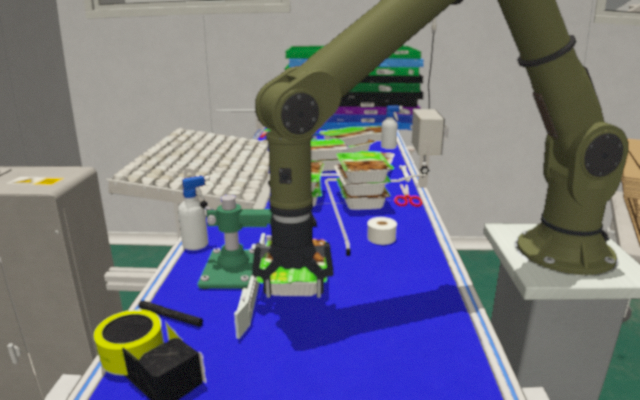

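Run:
```python
from h import *
from workcell import env
def st(): print(env.current_time(),L(env.current_position()).round(1),env.current_contact_force().round(2))
env.line_to(W(-75,215,5),v=.15); env.line_to(W(-75,215,130),v=.25)
env.move_to(W(-178,95,130),ori('y')); env.line_to(W(-178,95,5),v=.2)
hit=env.line_to(W(-130,95,5),v=.04,force_limit=9); print(hit); st()
env.line_to(W(-178,95,5),v=.15); env.line_to(W(-178,95,130),v=.25)
env.move_to(W(-70,225,130),ori('x')); env.line_to(W(-70,225,5),v=.2)
hit=env.line_to(W(-70,180,5),v=.04,force_limit=9); print(hit); st()
env.line_to(W(-75,215,5),v=.15); env.line_to(W(-75,215,130),v=.25)
env.grasp(); env.move_to(W(-175,190,240),ori('y')); st()
snap(env,"top","top5");snap(env,"side","side5");snap(env,"wrist","wrist5")
for n in ("top5","wrist5"):
    f=load(n); r=(slice(120,240),slice(230,350)) if n=="top5" else (slice(100,400),slice(150,450))
    a=f["pixels"][r]; cv2.imwrite(f"pics/{n}c.png",cv2.resize(a,(600,600),interpolation=cv2.INTER_CUBIC))
```

```text
True
17.375 [-140.3   94.4    4. ] [ 0.21 -0.36 -0.89]
True
21.6 [-70.2 192.2   4.9] [-0.09  2.2   1.31]
24.7333 [-174.9  189.9  239.8] [-0.43  0.04  0.53]
```

View pics/top5c.png

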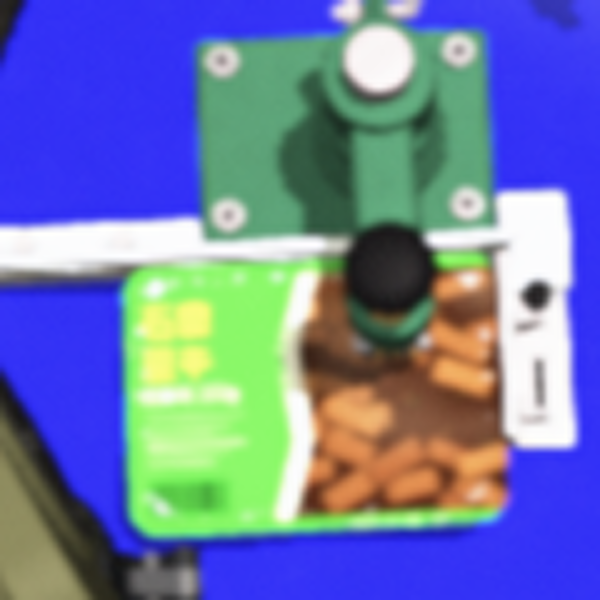

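View pics/wrist5.png

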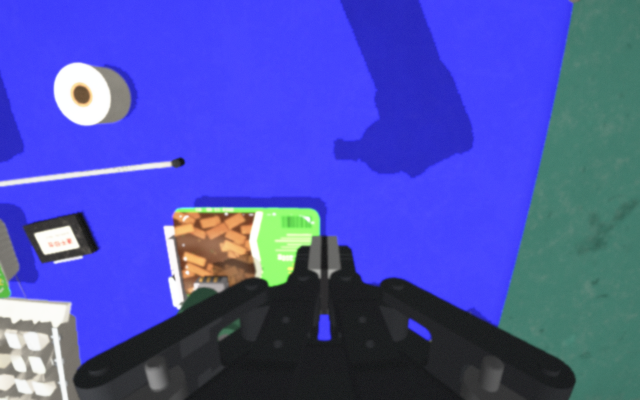

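Run:
```python
from h import *
from workcell import env
# tray near long edge and far end edge, top view z=.039
f=load("top5"); h=cv2.cvtColor(f["pixels"],cv2.COLOR_BGR2HSV); b=((h[...,0]>105)&(h[...,0]<135)&(h[...,1]>130))
pts=[]
for u in range(265,326):
    v=245
    while b[v,u]: v-=1
    pts.append((u,v+.5))
p=pz(f,pts,.039); s=np.polyfit(p[:,1],p[:,0],1); print("long-edge yaw",np.degrees(np.arctan(-s[0])).round(2),"local x",np.mean([L(q)[0] for q in p]).round(1))
k=np.array([.650,.087])
env.move_to(np.r_[k,.235],ori('y')); print(env.current_time(),env.current_position(),env.current_contact_force().round(2))
snap(env,"top","top6");snap(env,"side","side6")
cv2.imwrite("pics/s6c.png",cv2.resize(load("side6")["pixels"][130:310,190:370],(600,600),interpolation=cv2.INTER_CUBIC))
```

```text
long-edge yaw 8.44 local x -138.0
25.6833 [0.64935676 0.08863854 0.23478424] [-0.51  0.57 -0.54]
```

View pics/s6c.png

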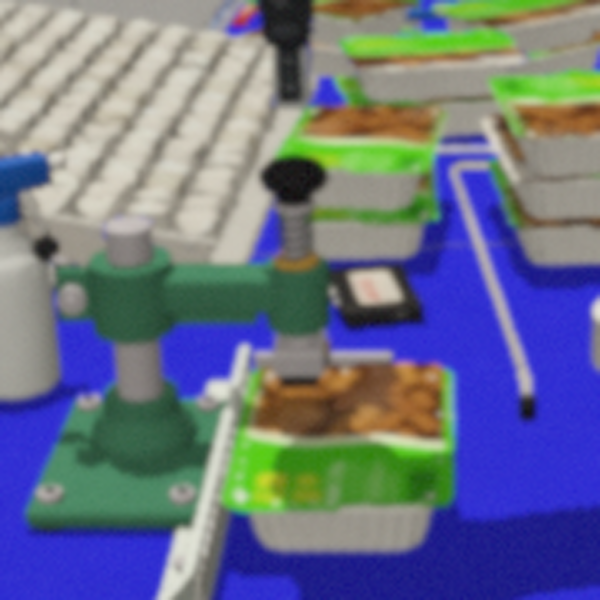

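The side view shows the shut fingers (290,90) right above the knob (294,180), and the tray flush with the fence. The 8.4° edge fit caught the gripper's blob, so I'll refit with clean columns before pressing.

Run:
```python
from h import *
f=load("top5"); h=cv2.cvtColor(f["pixels"],cv2.COLOR_BGR2HSV); b=((h[...,0]>105)&(h[...,0]<135)&(h[...,1]>130))
pts=[]
for u in range(278,324):
    v=240
    while b[v,u]: v-=1
    pts.append((u,v+.5))
print(pts[::6])
p=pz(f,pts,.039); s=np.polyfit(p[:,1],p[:,0],1); print("long-edge yaw",np.degrees(np.arctan(-s[0])).round(2),"local x",np.mean([L(q)[0] for q in p]).round(1))
```

```text
[(278, 226.5), (284, 226.5), (290, 226.5), (296, 226.5), (302, 225.5), (308, 225.5), (314, 225.5), (320, 224.5)]
long-edge yaw 2.09 local x -135.1
```

The clean fit gives a yaw of 2.1°, against 2.4° for the fence. Both repeat pushes stopped at the same places, so the tray is home and I'll press.

Run:
```python
from h import *
from workcell import env
def st(s): print(s,round(env.current_time(),2),env.current_position().round(4),env.current_contact_force().round(2))
k=np.array([.650,.087])
env.line_to(np.r_[k,.205],v=.05); st("above")
hit=env.line_to(np.r_[k,.170],v=.02,force_limit=24); st(hit)
env.sleep(.3); st("held"); env.sleep(.3); st("held")
snap(env,"side","side7")
cv2.imwrite("pics/s7c.png",cv2.resize(load("side7")["pixels"][130:310,190:370],(600,600),interpolation=cv2.INTER_CUBIC))
```

```text
above 26.53 [0.6501 0.087  0.2051] [-0.86  0.19 -0.54]
True 27.9 [0.6503 0.087  0.1801] [-5.98 -1.84 15.44]
held 28.2 [0.6503 0.0871 0.1809] [-4.73 -1.55 15.11]
held 28.5 [0.6503 0.0871 0.1808] [-5.35 -1.68 14.77]
```

View pics/s7c.png

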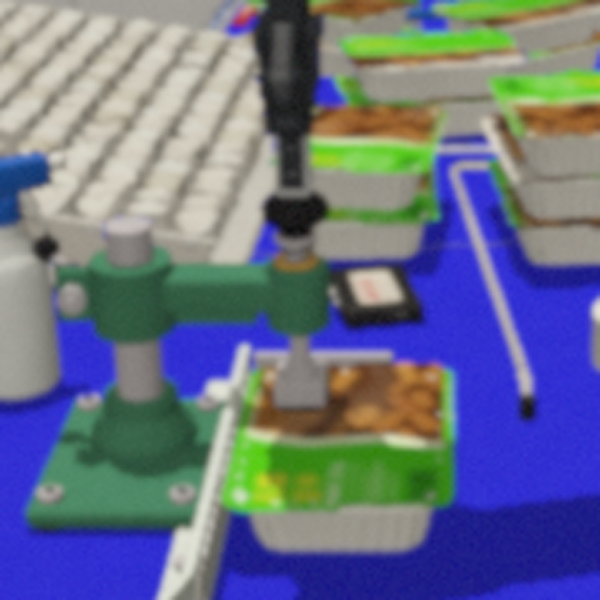

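The press is at 15 N and z = 0.181 m, just short of the firm stop at 17 N and 0.178 m. I'll press the last millimetres.

Run:
```python
from h import *
from workcell import env
def st(s): print(s,round(env.current_time(),2),env.current_position().round(4),env.current_contact_force().round(2))
k=np.array([.650,.087])
for z in (.179,.1775,.1765,.1755,.1745):
    hit=env.line_to(np.r_[k,z],v=.01,force_limit=20); st((z,hit))
    if env.current_contact_force()[2]>26: break
env.sleep(.5); st("held")
snap(env,"side","side8")
```

```text
(0.179, False) 28.8 [0.6503 0.0871 0.1817] [-4.77 -1.55 13.77]
(0.1775, False) 29.1 [0.6503 0.0871 0.1804] [-5.09 -1.59 15.02]
(0.1765, False) 29.35 [0.6503 0.0871 0.1797] [-5.9  -2.8  16.77]
(0.1755, False) 29.6 [0.6503 0.0871 0.179 ] [-6.11 -1.57 18.03]
(0.1745, False) 29.85 [0.6503 0.087  0.1783] [-6.47 -1.73 17.54]
held 30.35 [0.6503 0.0871 0.1783] [-6.76 -2.27 18.  ]
```

Run:
```python
from h import *
from workcell import env
def st(s): print(s,round(env.current_time(),2),env.current_position().round(4),env.current_contact_force().round(2))
k=np.array([.650,.087])
for z in np.arange(.1735,.166,-.001):
    hit=env.line_to(np.r_[k,z],v=.01,force_limit=20); st((z.round(4),hit))
    if env.current_contact_force()[2]>25: break
env.sleep(.4); st("held")
snap(env,"side","side8")
env.line_to(np.r_[k,.215],v=.05); env.line_to(np.r_[k,.26],v=.15)
env.move_to(W(-200,190,300),ori('y')); env.sleep(.3); st("clear")
for n in("top","side","wrist"): snap(env,n,n+"9")
cv2.imwrite("pics/s9c.png",cv2.resize(load("side9")["pixels"][130:310,190:370],(600,600),interpolation=cv2.INTER_CUBIC))
cv2.imwrite("pics/t9c.png",cv2.resize(load("top9")["pixels"][120:240,230:350],(600,600),interpolation=cv2.INTER_CUBIC))
f=load("top9"); h=cv2.cvtColor(f["pixels"],cv2.COLOR_BGR2HSV); b=((h[...,0]>105)&(h[...,0]<135)&(h[...,1]>130))
pts=[]
for u in range(278,324):
    v=240
    while b[v,u]: v-=1
    pts.append((u,v+.5))
p=pz(f,pts,.039); s=np.polyfit(p[:,1],p[:,0],1); print("yaw",np.degrees(np.arctan(-s[0])).round(2),"local x",np.mean([L(q)[0] for q in p]).round(1))
P=cloud(f); w=P[170:178,304:312].reshape(-1,3); print("knob z",np.nanmax(w[:,2]), "before",np.nanmax(cloud(load("top0"))[170:178,304:312,2]))
```

```text
(np.float64(0.1735), False) 30.65 [0.6503 0.0871 0.1781] [-7.92 -2.53 20.7 ]
(np.float64(0.1725), False) 30.9 [0.6504 0.0871 0.178 ] [-9.97 -1.9  24.8 ]
(np.float64(0.1715), False) 31.15 [0.6504 0.0871 0.178 ] [-11.49  -3.6   28.45]
held 31.55 [0.6504 0.0871 0.1779] [-11.35  -2.77  28.9 ]
clear 34.24 [0.482  0.2161 0.2995] [0.21 0.9  0.15]
yaw 2.09 local x -135.1
knob z 0.207912572432976 before 0.20605377713482265
```

View pics/s9c.png

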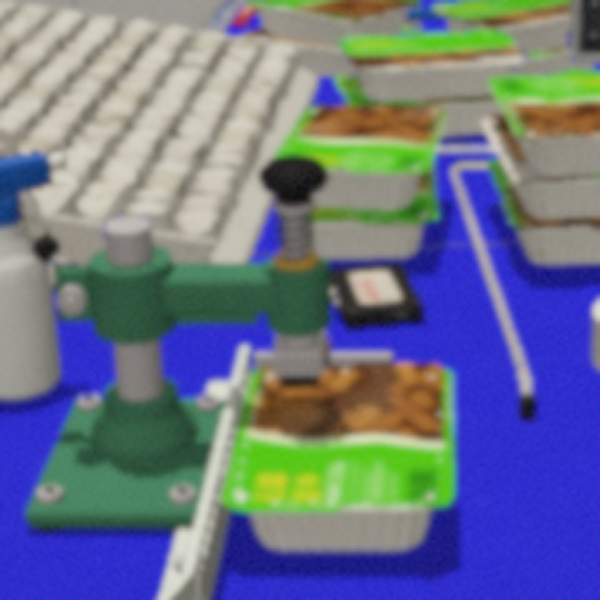

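View pics/t9c.png

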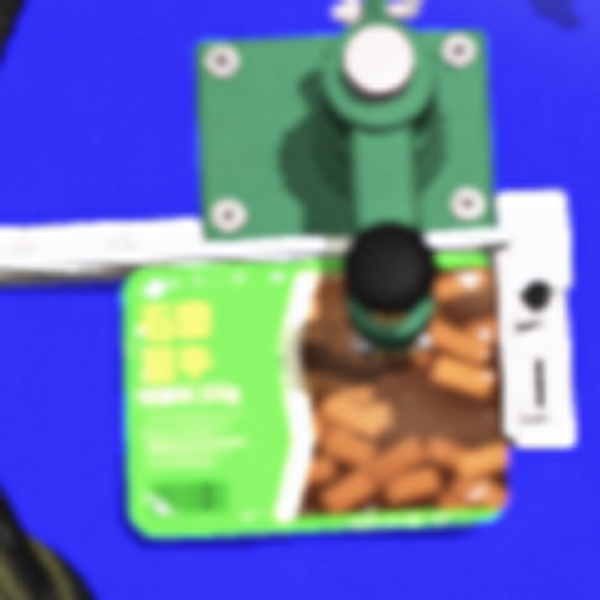

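View pics/top9.png

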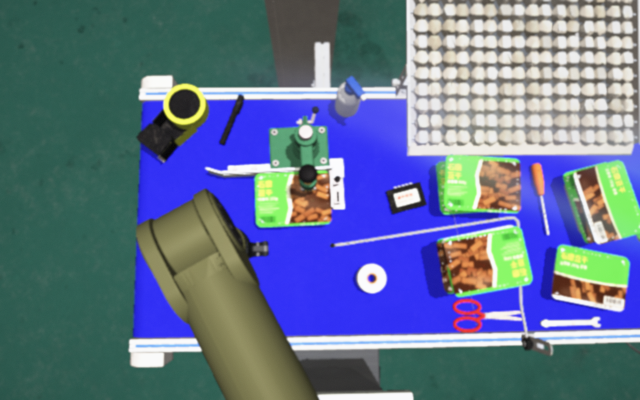

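The knob reached its firm stop (0.178 m, force up to 29 N) and sprang back up. In the top view the tray is still home at (255–330, 170–227), and the pad (405,197) and roll (371,278) have not moved. The arm is clear.

```bash
python3 -c "
from workcell import env
env.finish_job(); print(env.current_time())"
```

```text
the job is handed in; nothing more can be done
the job is handed in; nothing more can be done
```

The tray is date-coded and the job is handed in, at about 34 s on the robot's clock. The system gave no verdict.

- **Sliding the tray home:** I pushed it with the open fingers against the fence, then along the fence to the end stop, and repeated both pushes. Each repeat stopped within 0.2 mm of the first, about 1 mm from where home should be.
- **Pressing the knob:** The first press stopped at z = 0.180 m and settled at about 15 N, just short of the stop. I kept pressing without lifting until it was firm at 0.178 m with 29 N, so the die stayed on the lid for about 3 s in all. The knob then sprang back to its resting height.
- **Last checks:** The tray did not move during the press. Its long edge lies at 2.1° and the fence at 2.4°, which agree within measurement error. The ink pad and label roll look unmoved, and the arm is clear of everything.
- **Checks that disagreed:**
  - Knob and column sightings put the coder about 4 mm nearer the robot than the fence edge did. The contact stops agreed with the fence edge.
  - One tray-edge fit gave 8.4° because it caught the gripper; refitted on clean columns it gave 2.1°.
- **Not checked:** I could not see the print itself under the die, so it rests on the force, travel and hold time.

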